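# Leak-check a finishing-oil tin over the drip tray

## Robot

A 6-joint arm with a two-finger parallel gripper is mounted at the origin on the work surface. World frame = base frame: x ahead of the robot, y to its left, z up, the work surface at z = 0. Lengths are in m, angles in rad, forces in N, time in s.
With the tool pointing down it reaches from about 0.35 to 0.775 m from the base axis. Payload 7.3 kg.
Tool frame: the origin (TCP) lies between the finger pads; the fingertips stand 14 mm ahead of it and the grasp point (between the pads) lies 5 mm behind it; z points along the fingers, y is the line along which they close (so a half turn about z gives the same grasp; the last joint's range is limited). The gripper opens to 92 mm and grips with 3 to 60 N. Pads are 19 mm wide; open, the fingers measure 130 mm over their backs; the gripper's body (75 mm by 190 mm) begins 47 mm behind the grasp point.
Start: joints at [-1.338, 0.342, 1.524, -0, 1.275, -0.146], TCP at [0.194, -0.488, 0.241] pointing down, gripper open.
Joint ranges: [-2.53, 2.53], [-0.77, 2.02], [0.04, 2.7], [-1, 4.14], [0.28, 2.66], [-3.11, 3.11]. Speed limits (rad/s): [2.57, 2.57, 3.14, 3.14, 3.14, 3.14].

## Interface

Orientations are given as [roll, pitch, yaw] about the fixed x, y, z axes, in that order (R = Rz(yaw) Ry(pitch) Rx(roll)).
In Python, from cell import robot, eyes gives the robot as it stands. The module is installed in compiled form; this text tells all that it offers.
- The arm moves only by the shell command python3 -m handwheel 'ROWS' [FORCE]. ROWS is JSON, one flat list of numbers, 5 for each row, row after row: the shift along the world's x, y, z in mm, then the turn about the world's z in rad, then the opening, from 0 (shut) to 1 (fully open). In form: [x, y, z, spin, jaw, x, y, z, spin, jaw, ...]. A call has 1 to 8 rows; each row shifts and turns the commanded pose from where the row before left it; what a row does not reach is not made up. A row lasts 1/10 s, in which the tool goes at most 50 mm and 8.59 degrees, less where a joint would pass 70% of its speed; a pose out of reach is approached as far as the arm can. A call with a gripper value outside its range is refused whole. The fingers move at their own pace and stop on an object; FORCE is the grip in N (left out, the last holds). Time passes only in rows, so rows that do not move let the fingers close. It gives the time, the measured TCP pose, the force, the opening and the grip force at its end, in the units of the state.
- robot.observe(): the state, without advancing time (a new reading comes with each control period).
- eyes.read_camera(name): name is "side" or "top"; returns (picture, depth): 420x560x3 uint8, blue, green, red; 420x560 float32, m along the optical axis (not along the pixel's ray), 0 where there is no reading.
- eyes.calibration(name): a dict with "fx", "fy", "cx", "cy" (pixels), "world_to_cam" (4x4, takes a point from world to camera coordinates). Camera axes: x right, y down, z forward; pixel columns grow to the right and rows downward; lengths in m; the calibration is good to about 2 mm. A picture is of the moment at which its call begins. calibration takes no time and is no camera call.
- robot.hand_in(): hands the job in; it is judged then, once.
The state is a dict: "time": time; "qpos": joint angles; "qvel": joint speeds; "joint_efforts": joint torques, N m; "tool_pos": TCP position; "tool_rot": TCP orientation; "contact_force": force on the tool from outside, world axes, zero at the start; "torque": the same for the moment, N m; "opening": finger opening in m; "grip_force": force on a finger pad.
Only numpy, scipy, OpenCV 4.12 (cv2) and the standard library are available. Lean on these libraries where they do the work, as an engineer would, in place of code of your own. Each camera call takes 0.05 s, during which the arm holds its last target. There are 200 camera calls.

## Task

In the plywood rack stands one flat tin whose black cap has an upright thumb bar: screw that cap clockwise fully tight while the tin is still in the rack, then draw the tin out and carry it over the square steel drip tray. Finish holding it there, still and touching nothing else, tipped about halfway over (45 degrees from upright, any direction), with the cap above the middle of the tray and the middle of the tin's underside at least 15 cm above the bench; do not put it down or let go, and leave the other things where they are.

Things in the scene. Friction and masses are not known exactly. Their poses are not given: they have to be found in the camera images.
- tin: The tin to check: flat rectangular metal tin, 40 mm along its x, 62 mm along its y, body 110 mm tall, about 0.35 kg (varies). Origin at the centre of its underside, z along the tin towards the cap. It stands loosely (3 mm play) in one of the three rack pockets, its lowest 45 mm inside, its underside 10 mm above the bench. The cap turns on top of it and cannot come off.
- cap (a joint): How loose the tin's screw cap is, rad: 0 is fully tight against a hard stop, positive is loose (anticlockwise seen from the cap end), at most 1.6; it starts 0.7 to 1.3 loose. It stays where it is left (friction about 0.05 N m) and does not rise. At 0 the thumb bar lies along the tin's y (its long side); at value a it is turned by a about the tin's z.
- cap_top (a point): Centre of the top of the tin's cap, 136.5 mm above the tin's underside on its axis. The cap is a black disc 34 mm across, its top face 122.5 mm above the tin's underside; on it stands the thumb bar, 10 mm thick, 34 mm long, 14 mm high above the disc.
- rack: Plywood block fixed to the bench, 76 mm in x, 290 mm in y, 55 mm high, with three equal rectangular pockets 43 x 65 mm, 45 mm deep, at y = -90, 0 and +90 mm; a tin in each, all with their long sides along the rack's y. Origin at the centre of its underside.
- tray: Square shallow steel drip tray fixed to the bench, 180 x 180 mm, rim 20 mm high, walls 3 mm. Origin at the centre of its underside.
- tin_round_cap: Another tin in the rack, same footprint, 116 mm tall with its plain round cap (34 mm or less across, no bar). Leave it. Origin at its underside centre.
- tin_spout: Another tin in the rack, same footprint, 120 mm tall with its pointed cone spout. Leave it. Origin at its underside centre.
- wax_jar: Small amber jar, 60 mm across and 60 mm tall, on the bench. Leave it. Origin at its underside centre.
- finial: Small turned wooden finial, 48 mm across its foot, 62 mm tall. Leave it. Origin at its underside centre.
- blank: Square wooden block, 70 x 70 x 55 mm. Leave it. Origin at its underside centre.
- gouge: Turning gouge lying on the bench, 400 mm long along its x, wooden handle 26 mm thick. Leave it. Origin under the middle of it.
- turned_bowl: Small wooden bowl, 110 mm across, 45 mm tall. Leave it. Origin at its underside centre.
There are look-alikes about, which are no part of the job. Leave any yellow look-alike of the tin_round_cap alone. Leave any orange look-alike of the tin alone.

How it is judged:
On the way, in this order (a step that is already met when the one before it is completed fails the run):
1. the cap is fully tight (within 0.15 rad) while the tin is still down in its rack pocket (value of joint cap below 0.15 rad and z of tin in the frame of rack below 0.025 m), for 0.2 s.
2. the tin is drawn right out of its pocket (z of tin in the frame of rack above 0.058 m), for 0.1 s.
At the end, for the whole second after the job is handed in: Held by the fingers and by nothing else, at rest: the middle of the tin's underside more than 145 mm above the bench, the tin tipped 32 to 58 degrees from upright, the centre of the cap's top within 50 mm horizontally of the tray's centre, the cap still tight (below 0.15 rad) (value of joint cap below 0.15 rad and height (world z) of tin above 0.145 m and angle between tin's own z axis and vertical between 0.56 and 1.01 rad and horizontal distance between cap_top and tray below 0.05 m and contact force between tin and the fingers above 1 N and contact force between tin and rack below 0.1 N and contact force between tin and tray below 0.1 N and contact force between tin and tin_round_cap below 0.1 N and contact force between tin and tin_spout below 0.1 N and contact force between tin and wax_jar below 0.1 N and contact force between tin and finial below 0.1 N and contact force between tin and blank below 0.1 N and contact force between tin and gouge below 0.1 N and contact force between tin and turned_bowl below 0.1 N and linear speed of tin below 0.03 m/s and angular speed of tin below 0.2 rad/s); the arm keeps its last pose, push and grip.
It fails at once if one of the other tins in the rack is shifted by more than 30 mm or tipped over (distance of any of tin_round_cap, tin_spout from where it was at the start of the episode above 0.03 m or angle between any of tin_round_cap, tin_spout's own z axis and vertical above 0.5 rad).
It fails at once if a bystander on the bench is shifted by more than 30 mm or tipped over (distance of any of wax_jar, finial, blank, gouge, turned_bowl from where it was at the start of the episode above 0.03 m or angle between any of wax_jar, finial, blank, gouge, turned_bowl's own z axis and vertical above 0.5 rad).
It also fails if it takes over 51 s, if anything falls off the work surface, if the arm or the gripper's body presses on something with over 40 N, if the wrist force passes 120 N, or if a joint passes its speed limit or range.

## Working session

There is one attempt and no reset: what is moved stays moved. The work goes in short steps, Python scripts to look and compute and a shell command to move; the robot and the scene stay as the last step left them, time stands still between calls to the robot, and variables do not carry over. Pictures are saved under pics/ and viewed, at most 10 in all, crops included, and the job is handed in when it is done.

```bash
mkdir -p pics; cat > h.py <<'E'
import numpy as np, cv2
from cell import robot, eyes
def cloud(n):
    im,d=eyes.read_camera(n); c=eyes.calibration(n); T=np.linalg.inv(c["world_to_cam"])
    v,u=np.mgrid[:420,:560]
    P=np.stack([(u-c["cx"])/c["fx"]*d,(v-c["cy"])/c["fy"]*d,d],-1)@T[:3,:3].T+T[:3,3]
    P[d==0]=np.nan
    return im,P
E
python3 - <<'E'
from h import *
for n in("top","side"):
    im,P=cloud(n); cv2.imwrite(f"pics/{n}0.png",im); np.savez(f"{n}0.npz",im=im,P=P)
    print(n,np.linalg.inv(eyes.calibration(n)["world_to_cam"])[:3].round(2).tolist())
o=robot.observe(); print(o["time"],o["tool_pos"],o["tool_rot"],o["opening"],o["contact_force"])
E
```

```text
top [[-0.04, -0.98, 0.2, 0.2], [-1.0, 0.03, -0.01, -0.03], [0.0, -0.2, -0.98, 1.6]]
side [[-0.82, -0.28, 0.49, -0.13], [-0.57, 0.42, -0.71, 0.87], [-0.01, -0.86, -0.51, 0.76]]
0.1 [ 0.19408302 -0.48745331  0.24011871] [-3.14025554e+00 -1.77095969e-04  3.78809706e-01] 0.09169055735972363 [0.39510954 0.3322133  0.27608663]
```

View pics/top0.png

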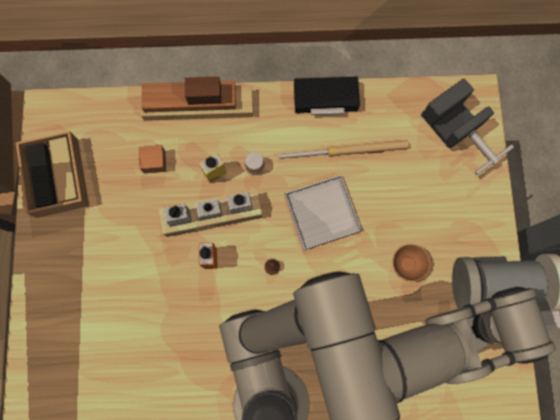

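View pics/side0.png

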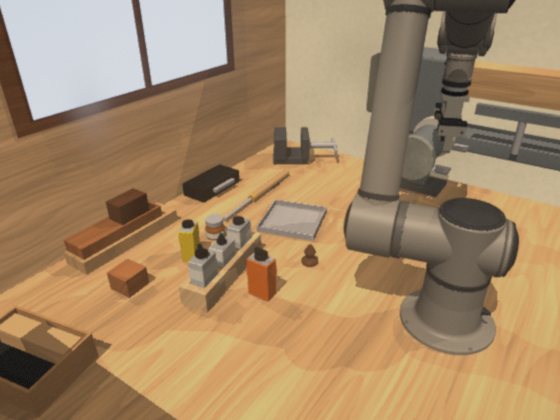

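Top view: the rack has three tins with caps at about (176,212), (208,208) and (238,201). The tray is at (323,212), the orange look-alike at (207,255) and the yellow one at (212,165). In the side view the rack tins are at (203,262), (223,247) and (238,230). I'll enlarge the rack to tell them apart.

```bash
python3 - <<'E'
from h import *
a=np.load("top0.npz");b=np.load("side0.npz")
A=cv2.resize(a["im"][180:240,150:270],(800,400),interpolation=cv2.INTER_CUBIC)
B=cv2.resize(b["im"][205:305,175:275],(200*2,400),interpolation=cv2.INTER_CUBIC)
cv2.imwrite("pics/crop.png",cv2.resize(A,(600,300)));cv2.imwrite("pics/cropB.png",cv2.resize(B,(600,600)))
P=a["P"]
# wall/heights: tin tops
for u,v in((176,212),(208,208),(238,201)): 
    w=P[v-6:v+7,u-6:u+7].reshape(-1,3); w=w[w[:,2]>.1]; print(u,v,len(w),w.mean(0).round(3),w[:,2].max().round(3))
E
```

```text
176 212 168 [0.528 0.245 0.13 ] 0.151
208 208 133 [0.542 0.161 0.111] 0.138
238 201 164 [0.556 0.074 0.118] 0.132
```

View pics/crop.png

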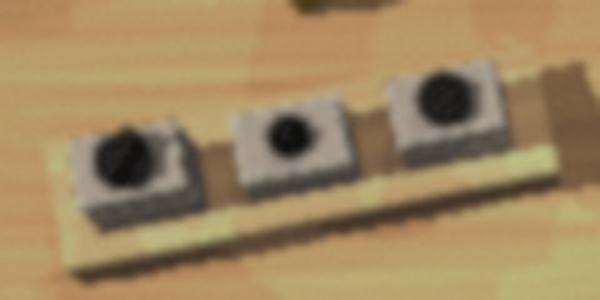

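View pics/cropB.png

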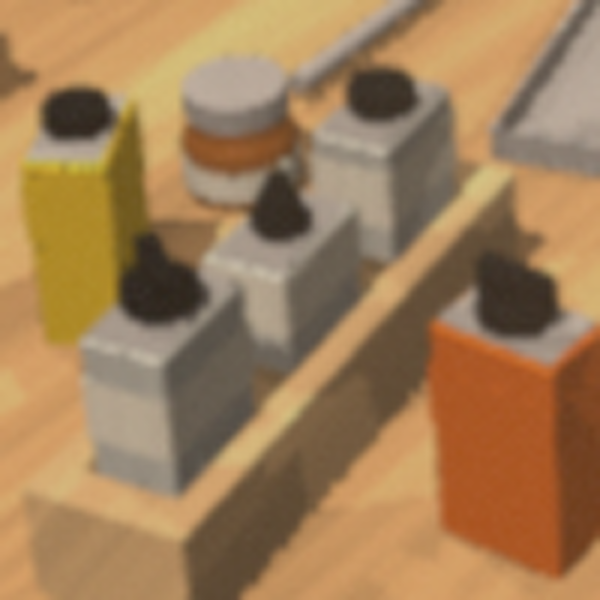

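The candidates are top (176,212), a disc with an upright bar (points reach about 0.15 m); (208,208), a cone; and (238,201), a plain round cap. The orange and yellow tins stand outside the rack. The side crop confirms it: the left rack tin at (203,262) is the target.

```bash
python3 - <<'E'
from h import *
def rect(p):
    r=cv2.minAreaRect((p[:,:2]*1000).astype(np.float32)); return [np.round(r[0],1),np.round(r[1],1),round(r[2],1)]
for n in("top","side"):
    f=np.load(n+"0.npz");im,P=f["im"].astype(int),f["P"]
    g=im.max(-1); X,Y,Z=P[...,0],P[...,1],P[...,2]
    near=(abs(X-.528)<.06)&(abs(Y-.245)<.06)
    top=near&(Z>.112)&(Z<.127)&(g>90)
    print(n,"tin top",top.sum(),rect(P[top]),np.median(Z[top]).round(4))
    disc=near&(g<70)&(Z>.12); print(" black",disc.sum(),P[disc].mean(0).round(4),rect(P[disc]))
    bar=near&(Z>.139)&(g<90); q=P[bar]; c=q.mean(0); 
    w,V=np.linalg.eigh(np.cov(q[:,:2].T)); print(" bar",len(q),c.round(4),"sd",np.sqrt(w).round(4),"ang",np.degrees(np.arctan2(V[1,1],V[0,1])).round(1),"z",np.percentile(q[:,2],[5,50,95]).round(3))
    for nm,cx,cy in(("cone",.542,.161),("round",.556,.074)):
        m=(abs(X-cx)<.05)&(abs(Y-cy)<.045)&(Z>.112)&(Z<.125)&(g>90); print(" ",nm,m.sum(),rect(P[m]))
    rk=(abs(X-.54)<.12)&(abs(Y-.16)<.2)&(Z>.047)&(Z<.062)&(im[...,2]-im[...,0]>30); print(" rack",rk.sum(),rect(P[rk]))
    tr=(abs(X-.55)<.15)&(abs(Y+.16)<.13)&(Z<.03)&(im[...,2]-im[...,0]<25)&(g>60); 
    k,l,s,ce=cv2.connectedComponentsWithStats(tr.astype(np.uint8)); i=1+s[1:,4].argmax(); print(" tray",s[i,4],rect(P[l==i]),np.nanpercentile(Z[l==i],[5,50,95]).round(3))
E
```

```text
top tin top 175 [array([530.1, 251.5]), array([41.4, 61.8]), 9.8] 0.119
 black 95 [0.5285 0.2477 0.1359] [array([528.4, 249.3]), array([24.9, 29.3]), 7.2]
 bar 44 [0.5285 0.2515 0.1443] sd [0.0043 0.0085] ang 150.7 z [0.14  0.144 0.149]
  cone 8 [array([547.9, 171.7]), array([ 4.9, 14.1]), 63.5]
  round 87 [array([559.9,  73.9]), array([39.2, 59.5]), 11.1]
 rack 1245 [array([537.6, 159.5]), array([199.9, 294.9]), 32.2]
 tray 1472 [array([ 540.9, -169.8]), array([180.2, 184.5]), 16.7] [-0.005  0.002  0.018]
side tin top 193 [array([530. , 250.8]), array([41.3, 64.2]), 6.0] 0.1185
 black 120 [0.5257 0.2533 0.1356] [array([528.4, 250.9]), array([29. , 33.6]), 32.9]
 bar 46 [0.5284 0.2518 0.1441] sd [0.0032 0.0104] ang 150.4 z [0.14  0.145 0.147]
  cone 1 [array([553. , 166.6]), array([0., 0.]), 0.0]
  round 55 [array([559. ,  72.9]), array([36.7, 56. ]), 11.1]
 rack 958 [array([539.8, 171.7]), array([197.8, 269. ]), 37.0]
 tray 104 [array([ 612.4, -146.9]), array([ 47.4, 191.3]), 25.5] [0.    0.009 0.019]
```

```bash
python3 -m handwheel '[20,43,2,0.14,1,20,43,2,0.14,1,20,43,2,0.14,1,20,43,2,0.14,1,20,43,2,0.14,1,20,43,2,0.14,1,20,43,2,0.14,1,20,43,2,0.14,1]' 20; python3 -m handwheel '[20,43,0,0.14,1,20,43,0,0.14,1,20,43,0,0.14,1,20,43,0,0.14,1,20,43,0,0.14,1,20,43,0,0.14,1,20,43,0,0.14,1,20,43,0,0.14,0.5]'; python3 -c "
from h import *
o=robot.observe();print(o['time'],o['tool_pos'],o['tool_rot'],o['qpos'],o['contact_force'])"
```

```text
time: 0.9
tool_pos: [0.3544, -0.1419, 0.2568]
tool_rot: [3.141, -0.0, 1.504]
contact_force: [1.3, -0.6, -0.6]
opening: 0.0921
grip_force: 0.0
time: 1.7
tool_pos: [0.5144, 0.2023, 0.2563]
tool_rot: [-3.141, -0.0, 2.625]
contact_force: [0.4, -0.7, 0.8]
opening: 0.0873
grip_force: 0.0
1.7 [0.51444788 0.20225593 0.25634823] [-3.14117401e+00 -3.68760901e-04  2.62493195e+00] [ 2.35963536e-01  3.82143814e-01  1.41960393e+00 -5.49480852e-05
  1.34040023e+00 -8.18159602e-01] [ 0.42038705 -0.67545914  0.82939977]
```

```bash
python3 -m handwheel '[8,25,0,0,0.5,7,24,0,0,0.5,0,0,-30,0,0.5,0,0,-30,0,0.5,0,0,-25,0,0.5,0,0,-10,0,0.5,0,0,0,0,0.5]'; python3 - <<'E'
from h import *
im,P=cloud("side");cv2.imwrite("pics/s1.png",cv2.resize(im[160:310,130:330],(800,600),interpolation=cv2.INTER_CUBIC))
E
```

```text
time: 2.4
tool_pos: [0.5284, 0.2489, 0.1603]
tool_rot: [-3.139, -0.002, 2.619]
contact_force: [-0.2, -0.3, 0.7]
opening: 0.0462
grip_force: 0.0
```

View pics/s1.png

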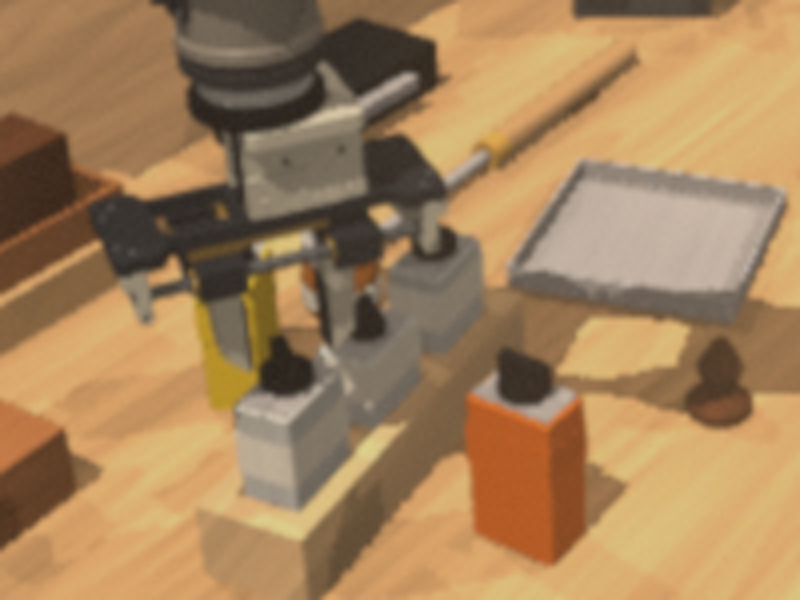

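The side view shows the fingers at crop (230,340) and (335,300), above and astride the cap bar at (287,365). I'll lower and close on the bar.

```bash
python3 -m handwheel '[0,2,-6,0,0.5,0,0,-5,0,0.5,0,0,0,0,0,0,0,0,0,0,0,0,0,0,0,0,0,0,0,0,0,0,0,0,0]' 25
```

```text
time: 3.15
tool_pos: [0.5292, 0.2512, 0.1509]
tool_rot: [3.141, 0.0, 2.619]
contact_force: [-0.7, -0.8, 0.9]
opening: 0.0102
grip_force: 0.6
```

```bash
python3 -m handwheel '[0,0,0,0,0,0,0,0,-0.14,0,0,0,0,-0.14,0,0,0,0,-0.14,0,0,0,0,-0.14,0,0,0,0,-0.14,0,0,0,0,0,0,0,0,0,0,0]';python3 -c "
from h import *
o=robot.observe();print(o['torque'],o['grip_force'])"; python3 -m handwheel '[0,0,0,-0.08,0,0,0,0,-0.07,0,0,0,0,0,0,0,0,0,0,0]';python3 -c "
from h import *
o=robot.observe();print(o['torque'],o['grip_force'],o['tool_rot'])"
```

```text
time: 3.95
tool_pos: [0.5295, 0.2516, 0.1511]
tool_rot: [3.14, -0.0, 1.923]
contact_force: [0.7, 0.9, 1.7]
opening: 0.0097
grip_force: 25.0
[ 0.37139174 -0.30064263 -0.04555377] 24.958137273788452
time: 4.35
tool_pos: [0.5296, 0.2515, 0.1511]
tool_rot: [3.14, -0.0, 1.772]
contact_force: [0.8, 0.6, 1.9]
opening: 0.0097
grip_force: 25.0
[ 0.42663801 -0.54494843 -0.00371401] 24.98760312795639 [ 3.14023481e+00 -3.53584795e-04  1.77233999e+00]
```

```bash
t(){ python3 -c "
from h import *
o=robot.observe();print(o['torque'].round(2),o['tool_rot'][2],o['opening'])"; }
python3 -m handwheel '[0,0,0,-0.04,0,0,0,0,0,0]'|grep force;t; python3 -m handwheel '[0,0,0,-0.04,0,0,0,0,0,0]'|grep force;t; python3 -m handwheel '[0,0,0,-0.04,0,0,0,0,0,0]'|grep force;t;python3 -m handwheel '[0,0,0,-0.04,0,0,0,0,0,0]'|grep force;t
```

```text
contact_force: [2.4, 2.2, 2.4]
grip_force: 25.0
[ 0.46 -0.59 -0.01] 1.7307845179264563 0.009679594406378673
contact_force: [2.3, 1.9, 2.2]
grip_force: 25.1
[ 0.49 -0.77  0.13] 1.6909067553824269 0.009847176274138785
contact_force: [3.9, 2.7, 3.4]
grip_force: 25.6
[ 0.37 -0.81  0.51] 1.6514637682883466 0.00956422303065699
contact_force: [3.4, 2.8, 3.8]
grip_force: 26.2
[ 0.49 -0.83  0.47] 1.6113393524345396 0.010025525660209622
```

The twist torque jumped to about 0.5 N·m, so the cap is on its stop. I'll release it and check the bar angle.

```bash
python3 -m handwheel '[0,0,0,0,0.65,0,0,0,0,0.65,0,0,0,0,0.65,0,0,40,0.05,0.65,0,0,30,0.05,0.65,0,0,20,0.02,0.65]'; python3 - <<'E'
from h import *
for n in("side","top"):
    im,P=cloud(n);X,Y,Z=P[...,0],P[...,1],P[...,2];g=im.max(-1)
    near=(abs(X-.529)<.05)&(abs(Y-.25)<.05)
    top=near&(Z>.112)&(Z<.127)&(g>90)
    if top.sum()>9: print(n,top.sum(),cv2.minAreaRect((P[top][:,:2]*1000).astype(np.float32)))
    q=P[near&(Z>.139)&(Z<.155)&(g<90)]
    if len(q)>9:
        w,V=np.linalg.eigh(np.cov(q[:,:2].T));print(len(q),q.mean(0),np.sqrt(w),np.degrees(np.arctan2(V[1,1],V[0,1])))
    cv2.imwrite(f"pics/{n}2.png",cv2.resize(im[190:300,150:260] if n=="side" else im[170:240,150:270],(600,600 if n=="side" else 350),interpolation=cv2.INTER_CUBIC))
E
```

```text
time: 5.75
tool_pos: [0.5291, 0.251, 0.2426]
tool_rot: [3.141, 0.0, 1.731]
contact_force: [0.2, -1.0, -0.9]
opening: 0.0533
grip_force: 0.0
side 199 ((530.0135498046875, 252.48951721191406), (41.21187973022461, 62.21227264404297), 7.343286514282227)
54 [0.52861611 0.25197402 0.143865  ] [0.00323832 0.01051147] 95.66447821577307
top 84 ((532.8786010742188, 232.2456512451172), (40.34222412109375, 23.759248733520508), 9.565917015075684)
```

View pics/side2.png

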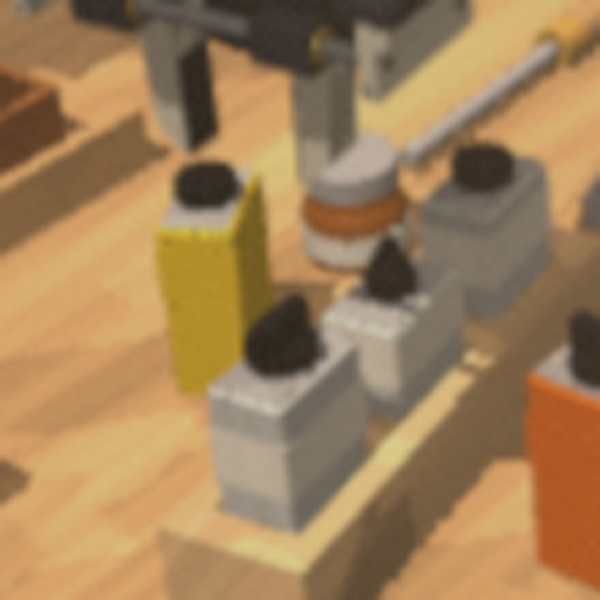

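The bar is at 95.7° and the tin's long side at 97.3°, so the cap is tight and the tin is still seated. I'll grip the body across its 40 mm width.

```bash
python3 -m handwheel '[1,1,-40,0,0.65,0,0,-40,0,0.65,0,0,-30,0,0.65,0,0,-20,0,0.65,0,0,-9,0,0.65,0,0,0,0,0.65]'; python3 -m handwheel '[0,0,0,0,0.3,0,0,0,0,0.3,0,0,0,0,0.3,0,0,0,0,0.3,0,0,0,0,0.3,0,0,0,0,0.3]' 60
```

```text
time: 6.45
tool_pos: [0.5289, 0.2517, 0.0997]
tool_rot: [-3.137, 0.001, 1.729]
contact_force: [-0.4, -0.4, 0.2]
opening: 0.0597
grip_force: 0.0
time: 7.05
tool_pos: [0.5308, 0.2525, 0.1029]
tool_rot: [3.139, -0.0, 1.729]
contact_force: [0.3, -0.2, 5.2]
opening: 0.0398
grip_force: 59.7
```

```bash
python3 -m handwheel '[0,0,15,0,0.3,0,0,25,0,0.3,0,0,40,0,0.3,0,0,40,0,0.3,0,0,40,0,0.3,0,0,0,0,0.3]'; python3 -m handwheel '[-4,-40,0,0.03,0.3,-4,-40,0,0.03,0.3,-4,-40,0,0.03,0.3,-4,-40,0,0.04,0.3,-4,-40,0,0,0.3,-4,-40,0,0,0.3,-4,-40,0,0,0.3,-1,-13,0,0,0.3]'; python3 -m handwheel '[0,0,0,0,0.3,0,0,0,0,0.3]'; python3 - <<'E'
from h import *
im,P=cloud("side");cv2.imwrite("pics/s3.png",cv2.resize(im[120:320,180:400],(660,600),interpolation=cv2.INTER_CUBIC))
E
```

```text
time: 7.65
tool_pos: [0.5321, 0.2529, 0.2673]
tool_rot: [3.132, -0.002, 1.729]
contact_force: [0.5, 0.5, -4.3]
opening: 0.0397
grip_force: 59.7
time: 8.45
tool_pos: [0.4998, -0.0439, 0.26]
tool_rot: [-3.138, -0.0, 1.856]
contact_force: [0.0, 0.4, -3.8]
opening: 0.0397
grip_force: 59.7
time: 8.65
tool_pos: [0.5007, -0.0402, 0.2608]
tool_rot: [-3.14, -0.002, 1.858]
contact_force: [-0.6, 0.5, -4.3]
opening: 0.0397
grip_force: 59.7
```

View pics/s3.png

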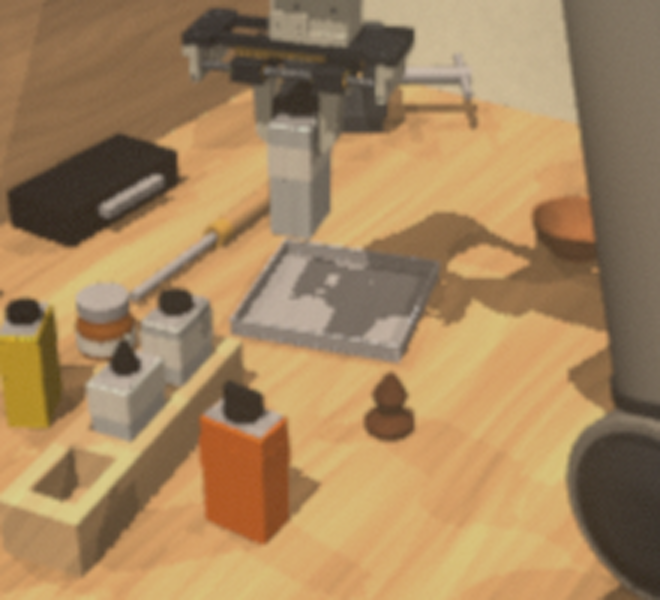

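The tin is out and upright in the fingers, at crop (300,180), and the other tins are undisturbed. I'll lower it just outside the tray's left wall, then tip it against the rim with a light grip.

```bash
python3 -m handwheel '[0,0,-45,0,0.3,0,0,-45,0,0.3,0,0,-40,0,0.3,0,0,-20,0,0.3,0,0,-10,0,0.3,0,0,0,0,0.3,0,0,0,0,0.3]' ; python3 -m handwheel '[1,-5,0,0,0.3,1,-5,0,0,0.3,0,0,0,0,0.3]' 12
```

```text
time: 9.4
tool_pos: [0.5021, -0.0404, 0.1027]
tool_rot: [3.14, 0.001, 1.86]
contact_force: [1.0, -0.8, -3.5]
opening: 0.0399
grip_force: 59.7
time: 9.7
tool_pos: [0.5039, -0.0517, 0.1026]
tool_rot: [3.14, 0.001, 1.858]
contact_force: [0.6, -1.1, -4.6]
opening: 0.0402
grip_force: 11.9
```

```bash
python3 -m handwheel '[2,-7,-3,0,0.3,2,-7,0,0,0.3,2,-7,0,0,0.3,2,-7,0,0,0.3,0,0,0,0,0.3]'; python3 - <<'E'
from h import *
im,P=cloud("side");cv2.imwrite("pics/s4.png",cv2.resize(im[130:250,220:360],(700,600),interpolation=cv2.INTER_CUBIC))
print(robot.observe()["contact_force"],robot.observe()["torque"])
E
```

```text
time: 10.2
tool_pos: [0.5116, -0.0801, 0.0988]
tool_rot: [3.141, 0.001, 1.858]
contact_force: [-0.1, 0.2, -3.1]
opening: 0.0401
grip_force: 12.0
[-0.41705606 -0.99664774 -2.31072191] [-0.28944123 -0.12454412  0.00761001]
```

View pics/s4.png

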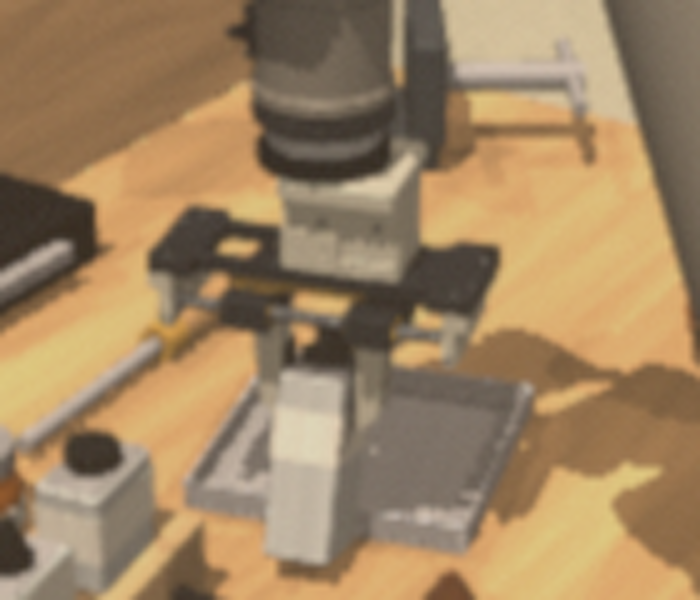

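The tin is tipping as planned, its bottom held back by the tray's left rim at crop (305,550). I'll carry on to about 45°, then regrip hard.

```bash
python3 -m handwheel '[2,-7,0,0,0.3,2,-7,0,0,0.3,2,-7,0,0,0.3,2,-7,0,0,0.3,2,-7,0,0,0.3,2,-7,0,0,0.3,1,-3,0,0,0.3,0,0,0,0,0.3]'; python3 -m handwheel '[0,0,0,0,0.3,0,0,0,0,0.3,0,0,0,0,0.3]' 60; python3 -m handwheel '[0,0,20,0,0.3,0,0,35,0,0.3,0,0,45,0,0.3,0,0,40,0,0.3,0,0,10,0,0.3,0,0,0,0,0.3,0,0,0,0,0.3]'; python3 - <<'E'
from h import *
for n in("side","top"):
    im,P=cloud(n);np.savez(n+"5.npz",im=im,P=P)
    if n=="side":cv2.imwrite("pics/s5.png",cv2.resize(im[90:230,220:360],(600,600),interpolation=cv2.INTER_CUBIC))
E
```

```text
time: 11.05
tool_pos: [0.5243, -0.1246, 0.0987]
tool_rot: [-3.142, 0.001, 1.858]
contact_force: [-1.9, 0.2, -3.7]
opening: 0.0401
grip_force: 12.0
time: 11.35
tool_pos: [0.5244, -0.1239, 0.0989]
tool_rot: [3.141, 0.001, 1.859]
contact_force: [0.3, 0.3, -4.2]
opening: 0.0397
grip_force: 60.0
time: 12.05
tool_pos: [0.5233, -0.1235, 0.2467]
tool_rot: [-3.139, -0.002, 1.859]
contact_force: [-0.3, -0.4, -4.4]
opening: 0.0396
grip_force: 60.0
```

View pics/s5.png

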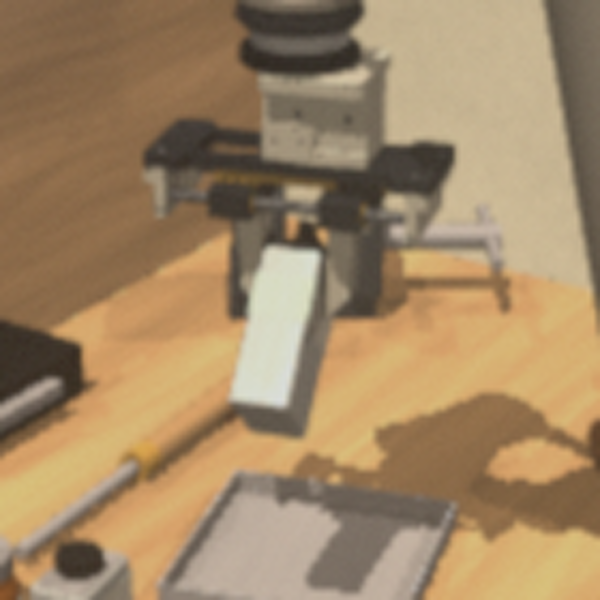

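The tin hangs clear, tipped with its bottom towards the camera and its bright narrow face at crop (280,320). I'll fit a plane to that face to get the tilt.

```bash
python3 - <<'E'
from h import *
P=np.load("side5.npz")["P"]
q=P[154:178,281:291].reshape(-1,3); q=q[~np.isnan(q[:,0])]; q=q[abs(q[:,2]-np.median(q[:,2]))<.06]
c=np.median(q,0)
for _ in range(3):
    n=np.linalg.svd(q-q.mean(0))[2][2]; n*=np.sign(n[2]); r=(q-q.mean(0))@n; q=q[abs(r)<max(2*r.std(),.001)]
th=np.arcsin(n[2]); print(len(q),q.mean(0),n,"tilt",np.degrees(th),r.std())
a=np.array([-n[0],-n[1],0])/np.hypot(*n[:2])*np.sin(th); a[2]=np.cos(th)
G=robot.observe()["tool_pos"]+[0,0,.005]
print("cap",G+a*.0385,"bottom",G-a*.098)
E
```

```text
220 [ 0.50428027 -0.07528745  0.24294449] [-0.21123367  0.66460985  0.7167106 ] tilt 45.7835651051857 0.0021368017050424925
cap [ 0.53152434 -0.14972477  0.27809518] bottom [ 0.50189132 -0.05648965  0.18290408]
```

```bash
python3 -m handwheel '[3,-7,0,0,0.3,3,-7,0,0,0.3,3,-6,0,0,0.3,0,0,0,0,0.3,0,0,0,0,0.3,0,0,0,0,0.3,0,0,0,0,0.3]'; python3 - <<'E'
from h import *
im,P=cloud("side"); q=P[150:180,276:300].reshape(-1,3)
X,Y,Z=P[...,0],P[...,1],P[...,2]
m=(abs(X-.513)<.012)&(Y<-.02)&(Y>-.13)&(Z>.19)&(Z<.28)&(im.max(-1)>150)
q=P[m];n=np.linalg.svd(q-q.mean(0))[2][2];print(len(q),np.degrees(np.arcsin(abs(n[2]))),robot.observe()["tool_pos"],robot.observe()["qvel"].round(3))
robot.hand_in()
E
```

```text
time: 12.85
tool_pos: [0.5331, -0.1436, 0.2488]
tool_rot: [3.141, -0.0, 1.859]
contact_force: [-0.4, 0.7, -4.2]
opening: 0.0397
grip_force: 60.0
293 45.59237710221261 [ 0.53311456 -0.14356981  0.24883386] [ 0.001  0.     0.001 -0.002  0.     0.001]
the job is handed in; nothing more can be done
```

I tightened the cap in the rack and handed the job in. The tin was held still above the tray, tipped about 45.6°, its cap within about 5 mm of the tray's centre and its underside about 18 cm up by my measurements; no verdict was shown.

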